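# Pack the paint caddy for the blue mosaic panel

## Robot

A 6-joint arm with a two-finger parallel gripper is mounted at the origin on the work surface. World frame = base frame: x ahead of the robot, y to its left, z up, the work surface at z = 0. Lengths are in m, angles in rad, forces in N, time in s.
With the tool pointing down it reaches from about 0.425 to 0.95 m from the base axis. Payload 14.7 kg.
Tool frame: the origin (TCP) lies between the finger pads; the fingertips stand 14 mm ahead of it and the grasp point (between the pads) lies 5 mm behind it (arm.tips_ahead is the distance from the TCP to the fingertips, in m); z points along the fingers, y is the line along which they close (so a half turn about z gives the same grasp; the last joint's range is limited). The gripper opens to 85 mm and grips with 20 to 120 N. Pads are 22 mm wide; open, the fingers measure 114 mm over their backs; the gripper's body (76 mm by 85 mm) begins 54 mm behind the grasp point. The pads swing forward as they close: fully open they stand 13 mm farther back than shut.
Start: joints at [1.134, 0.48, 1.596, -0, 1.065, -0.047], TCP at [0.247, 0.601, 0.245] pointing down, gripper open.
Joint ranges: [-2.75, 2.75], [-0.82, 2.05], [0.23, 2.67], [-1.56, 4.7], [0.09, 2.69], [-2.92, 2.92]. Speed limits (rad/s): [1.89, 1.89, 2.39, 3.01, 3.01, 3.01].

## Interface

Orientations are given as a unit quaternion [w, x, y, z].
In Python, from station import arm, effector, cams, close_job gives the robot as it stands. Calls block until the motion is done:
- arm.goto(position, orientation): joint-space move of the TCP to a pose.
- arm.line_to(position, rotation=None, v=0.15): straight line of the TCP; rotation=None keeps the orientation; v is the mean speed in m/s.
- arm.move_joints(angles): joint-space move.
- effector.command_gripper(opening, effort=None): finger opening in m; effort is the grip in N (None keeps the last); returns when the fingers have stopped.
- arm.wait(seconds).
- arm.solve_ik(position, orientation): joint angles nearest the present ones, or None.
- arm.get_obs(): the state.
- cams.get_image(name): name is "scene" or "top"; returns a dict with "frame" (400x640x3 uint8, blue, green, red), "z_map" (400x640 float32, m along the optical axis (not along the pixel's ray), 0 where there is no reading), "mtx" (3x3 intrinsics, pixels), "k1" (the pictures are not rectified: a ray, as slopes to the right and down, at radius r is drawn at 1 + k1 r^2 times it, then the intrinsics apply), "camera_from_world" (4x4, takes a point from world to camera coordinates). Camera axes: x right, y up, looking along -z (the intrinsics and any distortion apply to the point x, -y, -z); pixel columns grow to the right and rows downward; lengths in m; the calibration is good to about 2 mm. A picture is of the moment at which its call begins.
A pose or a line that the arm cannot do raises arm.MotionError and nothing moves.
- close_job(): hands the job in; it is judged then, once.
The state is a dict: "time_s": time; "qpos": joint angles; "joint_vel": joint speeds; "joint_efforts": joint torques, N m; "position": TCP position; "ee_rot": TCP orientation; "force": force on the tool from outside, world axes, zero at the start; "torque": the same for the moment, N m; "opening": finger opening in m; "gripper_force": force on a finger pad.
Only numpy, scipy, OpenCV 4.12 (cv2) and the standard library are available. Lean on these libraries where they do the work, as an engineer would, in place of code of your own. Each camera call takes 0.05 s, during which the arm holds its last target. There are 200 camera calls.

## Task

Pack the caddy for the blue mosaic panel: stand the deep blue, sky blue and yellow paint jars upright, each in the well marked with its own colour, and lay the palette knife (narrow leaf-shaped blade) flat in the long trough, lengthwise. The coral jar and the broad scraper belong to other jobs: leave them where they are. Set things down rather than dropping them, and never tip a jar over.

Things in the scene. Friction and masses are not known exactly. Their poses are not given: they have to be found in the camera images.
- jar_deep_mid (a point): The deep blue screw-top paint jar: body and lid deep blue, white label round its waist; 44 mm across, 72 mm tall, 0.09 to 0.18 kg, loose, standing upright on the table. This point is at its centre, 36 mm above its underside; z is up. Gripped here or higher, the fingertips stay clear of the well's walls. 
- jar_sky_mid (a point): The sky blue screw-top paint jar: body and lid sky blue, white label round its waist; 44 mm across, 72 mm tall, 0.09 to 0.18 kg, loose, standing upright on the table. This point is at its centre, 36 mm above its underside; z is up. Gripped here or higher, the fingertips stay clear of the well's walls. 
- jar_yellow_mid (a point): The yellow screw-top paint jar: body and lid yellow, white label round its waist; 44 mm across, 72 mm tall, 0.09 to 0.18 kg, loose, standing upright on the table. This point is at its centre, 36 mm above its underside; z is up. Gripped here or higher, the fingertips stay clear of the well's walls. 
- jar_coral_mid (a point): The coral red screw-top paint jar: body and lid coral red, white label round its waist; 44 mm across, 72 mm tall, 0.09 to 0.18 kg, loose, standing upright on the table. This point is at its centre, 36 mm above its underside; z is up. Gripped here or higher, the fingertips stay clear of the well's walls. No well in the caddy has this colour.
- palette_knife_mid (a point): Palette knife, red-brown wooden handle, narrow leaf-shaped steel blade (23 mm wide), 180 mm long, 0.06 kg, loose, lying flat. This point: half-way along, on the handle, 7 mm above its underside; balanced near here; x to the blade's tip, z up. Handle 20 mm wide, 14 mm thick, from 90 mm behind this point to 20 mm ahead; blade low, 40 to 90 mm ahead.
- scraper_mid (a point): Scraper: like the palette knife in size and lie (180 mm long, handle 20 by 14 mm), but with a black handle and a broad square-ended blade, 48 mm wide. This point is half-way along it, 7 mm above its underside; x runs to the blade, z is up.
- well_deep (a point): The well of the caddy marked deep blue (disc on its floor, swatch plate on the sloping edge beside it). This point: centre of the well's floor, 6 mm above the table. Well 67 mm square inside; walls 5 mm thick, rising 16 mm above the floor. z up, y along the row of wells (pitch 72 mm), x from trough to wells. Which of the three wells has this colour differs from start to start.
- well_sky (a point): The well of the caddy marked sky blue (disc on its floor, swatch plate on the sloping edge beside it). This point: centre of the well's floor, 6 mm above the table. Well 67 mm square inside; walls 5 mm thick, rising 16 mm above the floor. z up, y along the row of wells (pitch 72 mm), x from trough to wells. Which of the three wells has this colour differs from start to start.
- well_yellow (a point): The well of the caddy marked yellow (disc on its floor, swatch plate on the sloping edge beside it). This point: centre of the well's floor, 6 mm above the table. Well 67 mm square inside; walls 5 mm thick, rising 16 mm above the floor. z up, y along the row of wells (pitch 72 mm), x from trough to wells. Which of the three wells has this colour differs from start to start.
- trough (a point): Long grey-lined trough of the plywood caddy (156 by 221 mm, fixed; low steel handles reach 22 mm out at both ends). This point: centre of its floor, 6 mm above the table; z up, y along the trough, x across it to the row of wells, whose middle is 75 mm away. Inside 211 by 74 mm; walls rise 16 mm above the floor (22 above the table).
There are look-alikes about, which are no part of the job. Leave any green or turquoise look-alike of the part that bears jar_yellow_mid alone. Leave any turquoise look-alike of the part that bears jar_deep_mid alone.

How it is judged:
At the end, for the whole second after the job is handed in: Each jar stands upright (0.12 rad) on the floor of its colour's well, centred within 17 mm; the palette knife lies flat on the trough floor, its middle within 31 mm across and 25 mm along of the centre; coral jar (upright) and scraper within 30 mm of their starts; all released, at rest (horizontal distance between jar_deep_mid and well_deep below 0.017 m and z of jar_deep_mid in the frame of well_deep below 0.042 m and angle between each of jar_deep_mid, jar_sky_mid, jar_yellow_mid, palette_knife_mid, jar_coral_mid's own z axis and vertical below 0.12 rad and horizontal distance between jar_sky_mid and well_sky below 0.017 m and z of jar_sky_mid in the frame of well_sky below 0.042 m and horizontal distance between jar_yellow_mid and well_yellow below 0.017 m and z of jar_yellow_mid in the frame of well_yellow below 0.042 m and x of palette_knife_mid in the frame of trough between -0.031 and 0.031 m and y of palette_knife_mid in the frame of trough between -0.025 and 0.025 m and z of palette_knife_mid in the frame of trough below 0.013 m and distance of each of jar_coral_mid, scraper_mid from where it was at the start of the episode below 0.03 m and linear speed of each of jar_deep, jar_sky, jar_yellow, palette_knife below 0.02 m/s); the robot touches nothing.
It fails at once if the coral jar is moved more than 30 mm (distance of jar_coral_mid from where it was at the start of the episode above 0.03 m).
It fails at once if the scraper is moved more than 30 mm (distance of scraper_mid from where it was at the start of the episode above 0.03 m).
It fails at once if a paint jar is tipped over (more than 0.7 rad) (angle between any of jar_deep_mid, jar_sky_mid, jar_yellow_mid, jar_coral_mid's own z axis and vertical above 0.7 rad).
It fails at once if a jar or the palette knife is dropped or thrown (faster than 0.8 m/s when the fingers do not hold it: a free fall of over 30 mm) ((linear speed of jar_deep above 0.8 m/s and contact force between the fingers and jar_deep below 0.05 N) or (linear speed of jar_sky above 0.8 m/s and contact force between the fingers and jar_sky below 0.05 N) or (linear speed of jar_yellow above 0.8 m/s and contact force between the fingers and jar_yellow below 0.05 N) or (linear speed of palette_knife above 0.8 m/s and contact force between the fingers and palette_knife below 0.05 N)).
It also fails if it takes over 104 s, if anything falls off the work surface, if the arm or the gripper's body presses on something with over 40 N, if the wrist force passes 120 N, or if a joint passes its speed limit or range.

## Working session

There is one attempt and no reset: what is moved stays moved. The work goes in short steps, each a Python script; the robot and the scene stay as the last script left them, time stands still between calls to the robot, and variables do not carry over. Pictures are saved under pics/ and viewed, at most 14 in all, crops included, and the job is handed in when it is done.

```bash
ls; mkdir -p pics; python3 - <<'E'
from station import arm,cams
import cv2,numpy as np
for n in("scene","top"):
    d=cams.get_image(n); cv2.imwrite(f"pics/{n}0.png",d["frame"]); np.savez(f"{n}0.npz",**{k:d[k] for k in d})
    print(n,d["mtx"].tolist(),d["k1"],np.round(d["camera_from_world"],3).tolist(),(d["z_map"]>0).mean())
print(arm.get_obs()["time_s"],arm.get_obs()["ee_rot"])
E
```

```text
pics
scene [[374.82494120005816, 0.0, 323.1784498374687], [0.0, 374.82494120005816, 197.97368512258447], [0.0, 0.0, 1.0]] -0.02805646897614572 [[0.751, 0.66, 0.011, -0.422], [-0.51, 0.57, 0.644, 0.205], [0.419, -0.489, 0.765, -1.052], [0.0, 0.0, 0.0, 1.0]] 0.9961953125
top [[475.7919826996372, 0.0, 322.8086249980724], [0.0, 475.7919826996372, 200.69794973105994], [0.0, 0.0, 1.0]] -0.1451877174501813 [[-0.025, -1.0, 0.003, 0.056], [0.98, -0.024, 0.196, -0.498], [-0.196, 0.008, 0.981, -1.07], [0.0, 0.0, 0.0, 1.0]] 0.99590625
0.1 [-1.41352759e-04  1.93686156e-01  9.81063369e-01 -5.64978796e-04]
```

View pics/scene0.png

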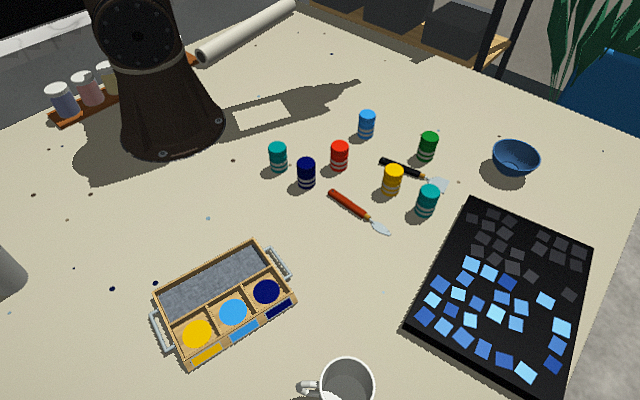

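View pics/top0.png

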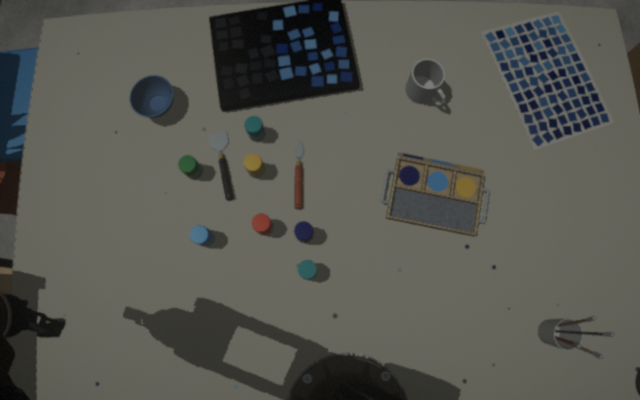

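Both views show the same layout, with top-view pixels as follows.
- **Deep blue:** the jar at (304,231) is navy with a white band. The turquoise look-alikes are at (254,127) and (307,270).
- **Sky blue:** the jar at (200,235) is the only one of its colour.
- **Yellow:** the jar at (253,163). The green look-alike is at (189,165).
- **Coral:** the jar at (262,223), to be left alone.
- **Palette knife:** at (299,175), with a red-brown handle and a narrow blade. The scraper at (224,165) has a black handle and a broad blade.
- **Wells, left to right:** deep (409,175), sky (437,181), yellow (466,187). The trough is at (434,210).

Next I'll enlarge these areas to confirm and read off pixels.

```bash
python3 - <<'E'
import cv2,numpy as np
def crop(n,x,y,w,h,s,o):
    im=cv2.resize(cv2.imread(f"pics/{n}0.png")[y:y+h,x:x+w],None,fx=s,fy=s,interpolation=cv2.INTER_CUBIC)
    im=np.clip(im*1.0*(1.6 if n=="top" else 1),0,255).astype(np.uint8)
    for k in range(0,w,20): cv2.putText(im,str(x+k),(k*s,10),0,.35,(0,0,255));cv2.line(im,(k*s,12),(k*s,18),(0,0,255))
    for k in range(0,h,20): cv2.putText(im,str(y+k),(0,k*s+4),0,.35,(0,0,255));cv2.line(im,(24,k*s),(30,k*s),(0,0,255))
    cv2.imwrite(f"pics/{o}.png",im)
crop("top",170,110,170,180,3,"ct1"); crop("scene",260,100,200,145,4,"cs1")
crop("top",370,140,130,110,5,"ct2"); crop("scene",140,230,170,145,4,"cs2")
E
```

```text
(no output)
```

View pics/ct1.png

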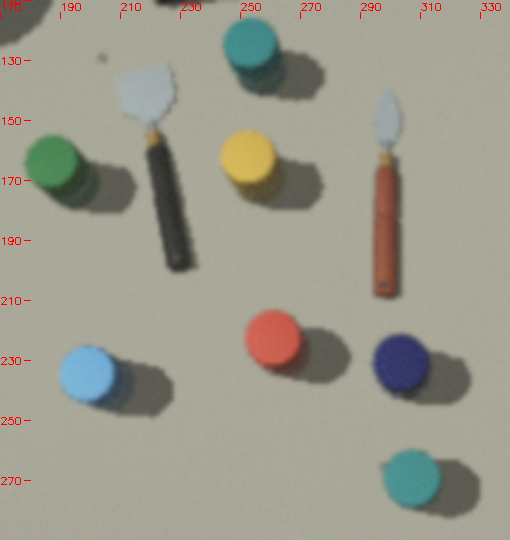

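View pics/cs1.png

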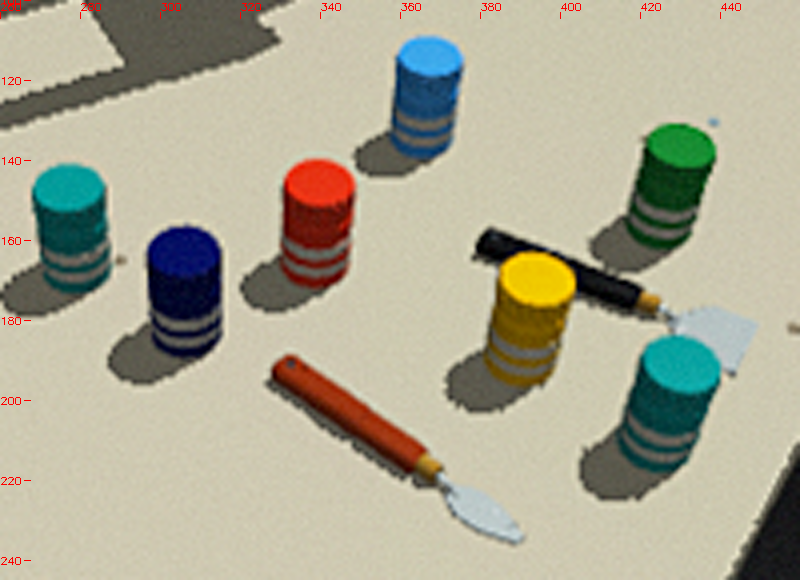

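View pics/ct2.png

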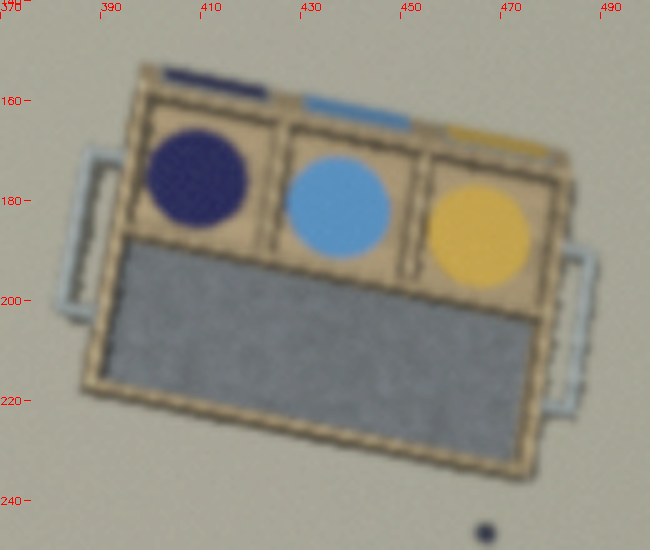

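View pics/cs2.png

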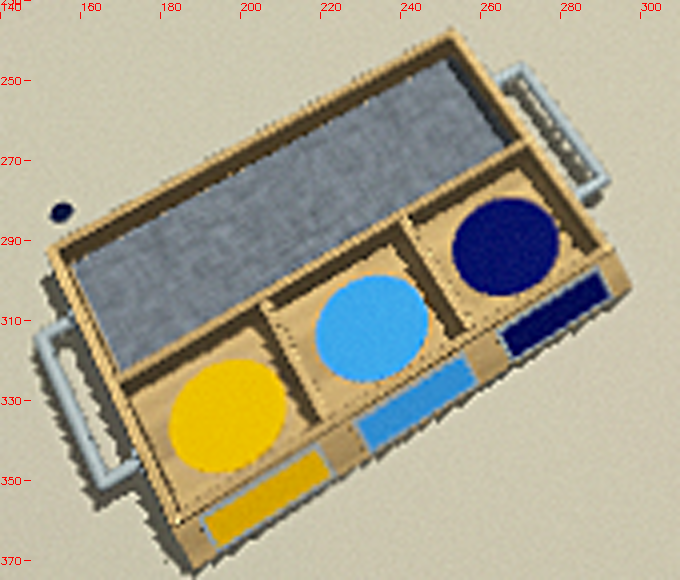

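The crops confirm each choice. The deep blue jar's lid is at top (304,231) / scene (306,163), sky at (199,235) / (367,114) and yellow at (253,162) / (394,170). The knife has the narrow leaf-shaped blade. The well discs and swatches agree in colour. Next I triangulate.

```bash
cat > hlp.py <<'E'
import numpy as np,cv2
def load(n): return dict(np.load(f"{n}0.npz"))
def ray(d,uv):
    K=d["mtx"];p=np.array([(uv[0]-K[0,2])/K[0,0],(uv[1]-K[1,2])/K[1,1]]);s=p.copy()
    for _ in range(20): s=p/(1+float(d["k1"])*(s@s))
    T=d["camera_from_world"];v=T[:3,:3].T@np.array([s[0],-s[1],-1.]);return -T[:3,:3].T@T[:3,3],v
def tri(dt,ut,ds,us):
    A=np.zeros((3,3));b=np.zeros(3)
    R=[ray(dt,ut),ray(ds,us)]
    for c,v in R:
        v=v/np.linalg.norm(v);P=np.eye(3)-np.outer(v,v);A+=P;b+=P@c
    x=np.linalg.solve(A,b);return x,max(np.linalg.norm(np.cross(x-c,v/np.linalg.norm(v))) for c,v in R)
def onplane(d,uv,z):
    c,v=ray(d,uv);return c+v*(z-c[2])/v[2]
def zof(d,uv):  # world point from depth map
    c,v=ray(d,uv);return c+v*d["z_map"][int(round(uv[1])),int(round(uv[0]))]
E
python3 - <<'E'
from hlp import *
t,s=load("top"),load("scene")
f=lambda p,o,k:((p[0]+.5)/k-.5+o[0],(p[1]+.5)/k-.5+o[1])
A={"deep":((401,362),(185,251)),"sky":((87,374),(429,58)),"yel":((248,157),(537,279)),"coral":((274,339),(320,182)),"green":((52,162),(680,147)),"tq1":((251,43),(681,364)),"tq2":((412,478),(69,187)),
"kbutt":((386,296),(285,366)),"khandend":((386,163),(425,466)),"ktip":((388,92),(521,540)),"sbutt":((180,268),(487,243)),"shandend":((156,142),(650,300))}
B={"wdeep":((198,179),(506,247)),"wsky":((338,207),(372,328)),"wyel":((479,236),(228,415)),"trough":((322,347),(287,215))}
for D,ot,kt,os,ks in((A,(170,110),3,(260,100),4),(B,(370,140),5,(140,230),4)):
    for n,(a,b) in D.items():
        a=f(a,ot,kt);b=f(b,os,ks);x,e=tri(t,a,s,b)
        print(n,np.round(x,4),"res",round(e,4),"depth",np.round(zof(t,a),3),np.round(zof(s,b),3))
E
```

```text
deep [0.4278 0.0904 0.0681] res 0.0009 depth [0.426 0.09  0.075] [0.431 0.089 0.072]
sky [0.4233 0.3316 0.0668] res 0.0001 depth [0.423 0.331 0.068] [0.426 0.328 0.07 ]
yel [0.5926 0.2077 0.0686] res 0.0005 depth [0.592 0.207 0.07 ] [0.594 0.207 0.07 ]
coral [0.448  0.1876 0.0684] res 0.0011 depth [0.447 0.186 0.07 ] [0.449 0.187 0.07 ]
green [0.5933 0.3646 0.0673] res 0.0003 depth [0.592 0.363 0.072] [0.594 0.363 0.069]
tq1 [0.6877 0.2062 0.0688] res 0.0007 depth [0.687 0.206 0.069] [0.689 0.204 0.072]
tq2 [0.3394 0.0836 0.0687] res 0.0006 depth [0.339 0.083 0.071] [0.342 0.083 0.071]
kbutt [0.4919 0.1049 0.0036] res 0.0021 depth [0.489 0.103 0.011] [0.499 0.1   0.014]
khandend [0.6019 0.1013 0.0057] res 0.0003 depth [0.599 0.101 0.016] [0.604 0.098 0.011]
ktip [ 0.6679  0.1003 -0.0031] res 0.0013 depth [0.666 0.099 0.001] [0.67  0.099 0.   ]
sbutt [0.5196 0.274  0.0014] res 0.0016 depth [0.517 0.271 0.009] [0.525 0.267 0.01 ]
shandend [0.627  0.2952 0.0068] res 0.002 depth [0.624 0.293 0.012] [0.63  0.292 0.012]
wdeep [ 0.5672 -0.1737  0.0031] res 0.0003 depth [ 0.567 -0.174  0.005] [ 0.568 -0.174  0.005]
wsky [ 0.551  -0.2436  0.0037] res 0.0001 depth [ 0.55  -0.242  0.009] [ 0.551 -0.244  0.004]
wyel [ 0.5346 -0.314   0.0043] res 0.0002 depth [ 0.534 -0.313  0.007] [ 0.535 -0.314  0.004]
trough [ 0.4784 -0.232   0.0073] res 0.0029 depth [ 0.48  -0.23   0.003] [ 0.476 -0.234  0.006]
```

```bash
cat > mv.py <<'E'
from station import arm,effector,cams,close_job
import numpy as np
from scipy.spatial.transform import Rotation as R
CX=np.array([.974,-.226])
WELL=dict(deep=(.5672,-.1737),sky=(.551,-.2436),yellow=(.5346,-.314))
JAR=dict(deep=(.4278,.0904),sky=(.4233,.3316),yellow=(.5926,.2077))
def quat(a):  # tool down, closing line at world angle a
    y=np.array([np.cos(a),np.sin(a),0]);z=np.array([0,0,-1.]);M=np.stack([np.cross(y,z),y,z],1)
    return R.from_matrix(M).as_quat(scalar_first=True)
def best(p,a): # of the two equivalent half turns, the one with the smaller joint motion
    q0=np.array(arm.get_obs()["qpos"]);c=[]
    for b in(a,a+np.pi):
        q=arm.solve_ik(p,quat(b))
        if q is not None:c.append((np.abs(np.array(q)-q0).max(),b))
    return quat(min(c)[1])
def say(m):
    o=arm.get_obs();print(m,"t",round(o["time_s"],1),"p",np.round(o["position"],4),"open",round(o["opening"],4),"grip",np.round(o["gripper_force"],1),"F",np.round(o["force"],1))
def over(xy,z,a): p=[*xy,z];arm.goto(p,best(p,a))
CA=np.arctan2(CX[1],CX[0])
def jar(n):
    over(JAR[n],.17,np.pi/2);effector.command_gripper(.068)
    arm.line_to([*JAR[n],.040],v=.12);effector.command_gripper(0.03,40);say("gripped")
    arm.line_to([*JAR[n],.17],v=.15);say("lifted")
    over(WELL[n],.17,CA);arm.line_to([*WELL[n],.075],v=.15);arm.line_to([*WELL[n],.047],v=.05);say("down")
    effector.command_gripper(.065);arm.line_to([*WELL[n],.17],v=.2);say("done")
E
python3 -c "
from mv import *
print(arm.tips_ahead);jar('sky')"
```

```text
0.014
gripped t 3.2 p [0.4236 0.3319 0.0408] open 0.0435 grip 39.6 F [-0.3 -0.8  7.4]
lifted t 4.3 p [0.4229 0.3313 0.1693] open 0.0431 grip 40.8 F [-0.4  0.8 -1.7]
down t 7.9 p [ 0.5508 -0.2435  0.0465] open 0.0433 grip 41.0 F [-0.5  1.1 -2. ]
done t 9.0 p [ 0.5505 -0.2433  0.1692] open 0.0643 grip 0.0 F [ 0.6  0.7 -0.9]
```

```bash
python3 -c "
from mv import *
jar('deep');jar('yellow')
import cv2
d=cams.get_image('scene');cv2.imwrite('pics/s1.png',d['frame'])"
```

```text
gripped t 12.1 p [0.4282 0.0905 0.0406] open 0.0432 grip 39.2 F [-0.9  0.3  9.3]
lifted t 13.1 p [0.4273 0.0903 0.1695] open 0.0431 grip 40.8 F [-0.1 -0.2 -1.9]
down t 15.8 p [ 0.567  -0.1736  0.0465] open 0.0433 grip 40.9 F [ 0.6  0.  -1.4]
done t 17.0 p [ 0.5667 -0.1735  0.1692] open 0.0651 grip 0.0 F [ 0.6  0.8 -0.7]
gripped t 20.2 p [0.593  0.2078 0.0408] open 0.043 grip 40.0 F [-1.2 -0.1  6.4]
lifted t 21.2 p [0.592  0.2075 0.1691] open 0.0428 grip 40.8 F [-0.9  0.2 -2. ]
down t 24.6 p [ 0.5343 -0.3138  0.0466] open 0.0431 grip 41.3 F [-1.4  1.7  2.7]
done t 25.7 p [ 0.5341 -0.3137  0.1691] open 0.0652 grip 0.0 F [ 0.6  0.  -0.6]
```

View pics/s1.png

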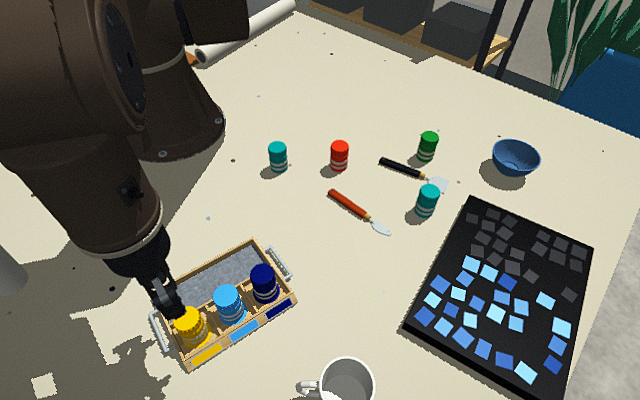

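The picture shows all three jars upright in their own wells: yellow (190,327), sky (228,303) and deep (264,283). The knife (358,211), coral jar and scraper are where they were. Now the knife.

```bash
python3 -c "
from mv import *
k=(.5785,.1022);t=(.478,-.2275)
over(k,.15,np.pi/2-.02);effector.command_gripper(.045)
arm.line_to([*k,.018],v=.1);effector.command_gripper(.01,40);say('grip')
arm.line_to([*k,.05],v=.05);say('lift');arm.line_to([*k,.17],v=.15);say('up')
over(t,.17,CA);say('over')
import cv2
d=cams.get_image('scene');cv2.imwrite('pics/s2.png',d['frame'])"
```

```text
grip t 29.4 p [0.5788 0.1023 0.0186] open 0.0188 grip 39.4 F [-0.8  0.1  7.4]
lift t 30.2 p [0.5784 0.1022 0.05  ] open 0.0191 grip 39.1 F [-0.8 -0.6 -0.7]
up t 31.2 p [0.578  0.1021 0.1692] open 0.0186 grip 39.1 F [-0.4  0.1 -1. ]
over t 32.5 p [ 0.4783 -0.227   0.1698] open 0.0188 grip 39.1 F [ 0.   0.7 -0.6]
```

View pics/s2.png

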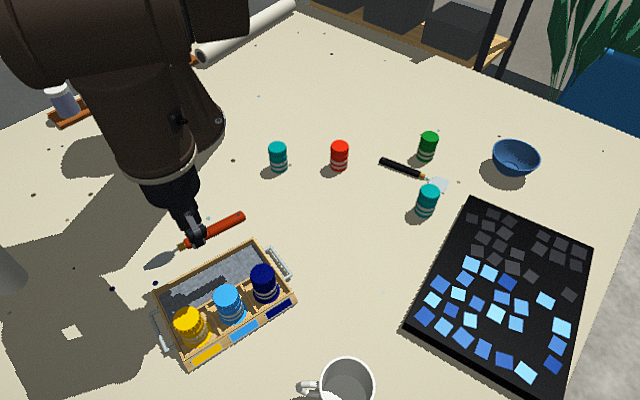

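The knife is held level at about (195,240), aligned with the trough. Lowering it now.

```bash
python3 -c "
from mv import *
t=(.478,-.2275)
arm.line_to([*t,.06],v=.12);arm.line_to([*t,.025],v=.04);say('down')
effector.command_gripper(.034);say('open')
arm.line_to([*t,.17],v=.12);arm.goto([.45,.1,.3],best([.45,.1,.3],CA));say('clear')
import cv2
d=cams.get_image('scene');cv2.imwrite('pics/s3.png',cv2.resize(d['frame'][200:390,100:340],None,fx=3,fy=3,interpolation=2))
d=cams.get_image('top');cv2.imwrite('pics/t3.png',np.clip(cv2.resize(d['frame'][110:260,170:500],None,fx=2.4,fy=2.4,interpolation=2)*1.6,0,255))"
```

```text
down t 34.6 p [ 0.4781 -0.2276  0.025 ] open 0.0185 grip 39.1 F [ 0.7 -0.5 -1.4]
open t 34.9 p [ 0.478  -0.2275  0.0251] open 0.0342 grip 0.0 F [-0.3 -0.2  0.3]
clear t 37.6 p [0.4501 0.0994 0.2995] open 0.0335 grip 0.0 F [ 0.5 -0.1 -0.5][ WARN:0@2.201] global loadsave.cpp:1063 imwrite_ Unsupported depth image for selected encoder is fallbacked to CV_8U.
```

View pics/s3.png

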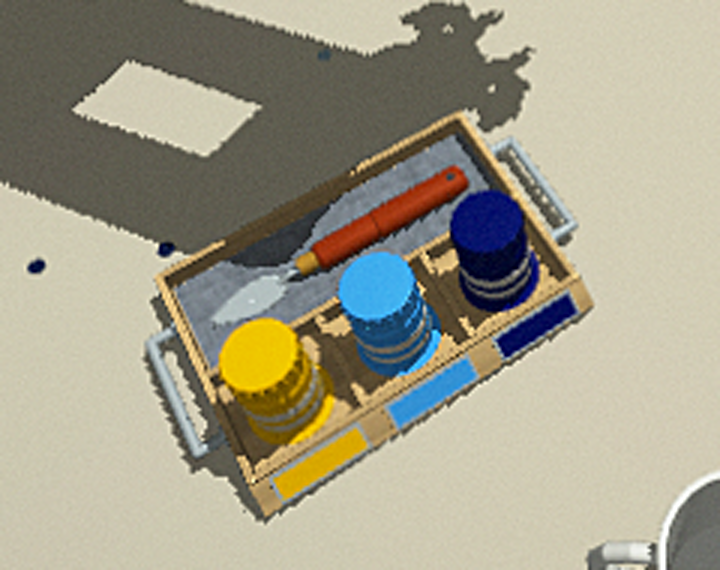

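View pics/t3.png

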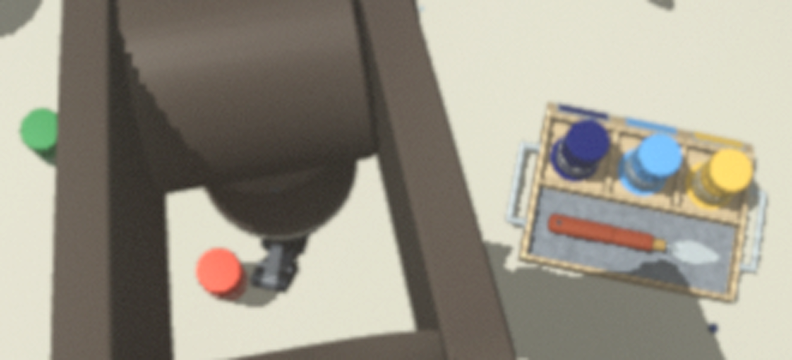

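The knife lies flat along the trough, centred between its ends, in the top view from (550,222) to (717,253). Each jar stands upright in the well of its colour, and the coral jar and scraper haven't moved. The gripper is clear of everything, so I'm handing in.

```bash
python3 -c "
from station import close_job
print(close_job())"
```

```text
the job is handed in; nothing more can be done
None
```

The caddy is packed and the job handed in after about 38 s of robot time: the last pictures show all three jars upright in their matching wells and the palette knife flat in the trough; the coral jar and scraper were left alone, though no score was returned.

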